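# Clamp the marker in the sloping marking holder

### The arm

A 7-joint arm with a two-finger parallel gripper is mounted at the origin on a cart in front of the work surface, level with it; the furniture and walls round the work are solid. World frame = base frame: x ahead of the robot, y to its left, z up, the work surface at z = 0. Lengths are in mm, angles in rad, forces in N, time in s.
With the tool pointing down it reaches from about 400 to 875 mm from the base axis. Payload 4.4 kg.
Tool frame: the origin (TCP) lies at the very end of the fingers, on their centre line; the grasp point (between the pads) lies 19 mm behind it; x points along the fingers, y is the direction in which the jaws open and shut, and the axes are right-handed (so a half turn about x gives the same grasp; the last joint's range is limited). The gripper opens to 85 mm and grips with 20 to 120 N. Pads are 22 mm wide; open, the fingers measure 114 mm over their backs; the gripper's body (76 mm by 85 mm) begins 54 mm behind the grasp point. The pads swing forward as they close: fully open they stand 13 mm farther back than shut.
Start: joints at [1.227, 0.628, 0.038, 1.517, -0.027, 0.996, -0.02], TCP at [178.284, -625.086, 231.313] pointing down, gripper open.
Joint ranges: [-3.06, 3.06], [-0.37, 2.12], [-1.25, 1.32], [0.18, 2.47], [-1.1, 4.24], [0.23, 1.98], [-2.94, 2.94]. Speed limits (rad/s): [2.57, 2.57, 3.14, 3.14, 3.14, 3.14, 3.14].

### API

Orientations are given as [roll, pitch, yaw] about the fixed x, y, z axes, in that order (R = Rz(yaw) Ry(pitch) Rx(roll)).
In Python, from cell import readout, cams, order gives the robot as it stands. The module is installed in compiled form; this text tells all that it offers.
- The arm moves only by the shell command python3 -m creep 'ROWS'. ROWS is JSON, a list of rows, each a list of 3 entries, a list of its own where there are three numbers: the shift along the tool's x, y, z in units of 10 cm (1.0 is 10 cm), then the turn about the tool's x in units of pi/4 rad (1.0 is pi/4 rad), then the closure, from 0 (fully open) to 1 (shut). In form: [[[x, y, z], spin, gripper], ...]. A call has 1 to 20 rows; each row is the pose to reach, as a shift and turn from the pose commanded when the call began, along the tool's axes at that moment; what a row does not reach only later rows make up. A row lasts 1/10 s, in which the tool goes at most 50 mm and 8.59 degrees, less where a joint would pass 70% of its speed; a pose out of reach is approached as far as the arm can. A call with a number of a shift or a turn outside -1 to 1 is refused whole. A call with a gripper value outside its range is refused whole. The fingers move at their own pace and stop on an object; the grip force is fixed at half the most. Time passes only in rows, so rows that repeat a pose let the fingers close. It gives the time, the measured TCP pose, the force and the opening at its end, in the units of the state.
- readout.read_state(): the state, without advancing time (a new reading comes with each control period).
- cams.get_image(name): name is "scene" or "side" or "wrist"; returns the picture (420x560x3 uint8, blue, green, red); there is no depth.
- cams.get_calibration(name): a dict with "fx", "fy", "cx", "cy" (pixels), "R" (3x3) and "t" (3): a world point X has camera coordinates R X + t. Camera axes: x right, y down, z forward; pixel columns grow to the right and rows downward; lengths in mm; the calibration is good to about 2 mm. The wrist camera is an equidistant fisheye: a pixel r from the principal point sees the ray r / f radians off the axis. A picture is of the moment at which its call begins: read the wrist's pose just before it. get_calibration takes no time and is no camera call; for the wrist camera it gives the pose at the moment of the call.
- order.finish_job(): hands the job in, once; it reports no verdict.
The state is a dict: "clock": time; "qpos": joint angles; "qd": joint speeds; "tau": joint torques, N m; "eef_pos": TCP position; "tool_rot": TCP orientation; "force": force on the tool from outside, world axes, zero at the start; "torque": the same for the moment, N m; "width": finger opening in mm.
Only numpy, scipy, OpenCV 4.12 (cv2) and the standard library are available. Lean on these libraries where they do the work, as an engineer would, in place of code of your own. Each camera call takes 0.05 s, during which the arm holds its last target.

### The job

Lay the marker pen in the sloping trough of the metal marking holder with its black capped end downhill, resting against the end stop. Then press the raised sprung lever down until its catch snaps over and holds it, so that the rubber pad clamps the marker; let go and leave the other things on the table where they are.

Things in the scene. Friction and masses are not known exactly. Their poses are not given: they have to be found in the camera images.
- marker: Loose marker pen, round, 135 mm long, 16 to 17 mm thick, 30 g, lying on the table; white barrel, black cap on one end. Origin under the middle of its length (8 mm below its axis as it lies at the start); its own +y axis points along it to the black cap.
- marker_cap (a point): Centre of the black cap's end face, on the marker's axis, 67.5 mm from the middle.
- marker_tail (a point): Centre of the white end face, on the marker's axis, 67.5 mm from the middle.
- holder: Fixed grey and bare-metal marking holder, foot plate 215 x 100 mm, about 210 mm high with the lever up. Carries a straight trough that slopes down at 32 degrees towards the holder's -x end (at the right, seen from the robot). Origin at table height below trough_mid; the lever's hinge is on its +y side (nearest the robot), the catch on its -y side, both near the high end.
- trough_mid (a point): On the line where the seated marker's axis lies (1 to 2 mm higher is normal), 92 mm above the table. Axes, the same for all trough_, saddle_ and lever_hinge points: x up the slope along the trough, y across it, z square to the slope. At mid-trough, between the two saddles, is a free gap of 76 mm in which fingers can reach 25 mm below the axis.
- saddle_high (a point): On the axis line at the middle of the upper V saddle, 48 mm from trough_mid along +x; its twin is 48 mm along -x. Each is 20 mm long, open towards +z, reaches 21 mm to each side and up to 5 mm above the axis line. Friction keeps a laid marker from sliding down by itself, so it has to be brought to the stop.
- trough_foot (a point): Where the centre of the cap's end face rests: on the flat end stop at the low end, 70.5 mm from trough_mid along -x. The stop is a plate 34 mm wide that reaches 6 mm above the axis line.
- trough_head (a point): Where the centre of the white end face rests when the marker is home: 64.5 mm from trough_mid along +x.
- lever_hinge (a point): On the lever's hinge axis, which runs along the trough's x at the height of the axis line: 80 mm from trough_mid along x and 30 mm along +y. The arm points from here to -y, at the start raised 0.90 rad (52 degrees) towards +z; caught, it lies along -y. Raised, it crosses over the trough 83 to 97 mm from trough_mid along x, so lay the marker less than 15 mm uphill of home.
- lever_paddle (a point): Middle of the upper face of the ribbed metal paddle (28 x 30 mm, 6 mm thick) at the lever's end, to be pressed: 84 mm from the hinge axis along the arm, 5 mm above its middle line, 84 mm from trough_mid along x. Moves with the lever in an arc, some 64 mm along -z and 36 mm along -y of the trough. The catch stands uphill of it, from 104 mm along x.
- lever (a joint): Angle of the sprung lever, rad: 0 raised (start), grows as it is pressed, caught at about 0.90, hard stop 0.945. It springs back to 0 from anywhere short of the catch, which snaps over a pin of the lever just past 0.90: press on to the hard stop. About 2 N at first, 5 to 10 N near the end at the paddle.
- tape: Roll of tan tape lying flat, 96 mm across, 25 mm high; a bystander, origin under its centre.
- timer: White kitchen timer with a red knob, 62 x 62 x 51 mm; a bystander, origin under its centre.
- jar: Whitish screw-lid jar lying on the table, about 106 x 114 x 69 mm; a bystander, origin under its middle.
- wood_reel: Wooden disc on edge, 210 mm high, leaning on a black canister behind the work; fixed, not to be handled, keep the arm clear. Origin at table height about under the disc.
- pad: Round rubber pad, 10 mm across, sprung by 5 mm, in the lever's jaw over the upper saddle (saddle_high); bears on the marker when the lever is caught. With the lever up, pad and jaw keep 12 mm to +y of the axis line, so the trough is open from above. Origin at the centre of its underside.

How it is judged (in metres and radians):
On the way, in this order (a step that is already met when the one before it is completed fails the run):
1. the marker lies in the trough, capped end at the stop, while the lever is still up (distance between marker_cap and trough_foot below 0.009 m and distance between marker_tail and trough_head below 0.01 m and value of joint lever below 0.3 rad), for 0.2 s.
2. the lever is pressed down past the catch with the marker in the trough (distance between marker_cap and trough_foot below 0.009 m and distance between marker_tail and trough_head below 0.01 m and value of joint lever above 0.87 rad), for 0.2 s.
At the end, for the whole second after the job is handed in: The marker lies at rest in the trough with the centre of its capped end within 8 mm of trough_foot and of its white end within 9 mm of trough_head; the lever stays down by itself (joint above 0.87 rad) and its rubber pad bears on the marker (distance between marker_cap and trough_foot below 0.008 m and distance between marker_tail and trough_head below 0.009 m and value of joint lever above 0.87 rad and contact force between pad and marker above 0.5 N and linear speed of marker below 0.02 m/s); the robot touches nothing.
It fails at once if the tape is shifted by more than 30 mm (distance of tape from where it was at the start of the episode above 0.03 m).
It fails at once if the timer is shifted by more than 30 mm (distance of timer from where it was at the start of the episode above 0.03 m).
It fails at once if the jar is shifted by more than 30 mm (distance of jar from where it was at the start of the episode above 0.03 m).
It also fails if it takes over 61 s, if anything falls off the work surface, if the arm or the gripper's body presses on something with over 40 N, if the wrist force passes 120 N, or if a joint passes its speed limit or range.

## Working session

There is one attempt and no reset: what is moved stays moved. The work goes in short steps, Python scripts to look and compute and a shell command to move; the robot and the scene stay as the last step left them, time stands still between calls to the robot, and variables do not carry over. Pictures are saved under pics/ and viewed, and the job is handed in when it is done.

```bash
mkdir -p pics
python3 - <<'E'
from cell import readout,cams
import cv2
print(readout.read_state())
for n in ("scene","side","wrist"):
    c=cams.get_calibration(n);print(n,c)
    cv2.imwrite(f"pics/{n}0.png",cams.get_image(n))
E
```

```text
{'clock': 0.0, 'qpos': array([ 1.22722091,  0.62935615,  0.03845765,  1.51833773, -0.02706593,
        0.99626905, -0.01997782]), 'qd': array([-5.67403623e-04, -2.16203600e-04,  6.26194973e-05, -1.96785605e-03,
       -8.58413287e-04,  3.31554922e-04,  1.56355049e-04]), 'tau': array([ 2.62693648e-04, -5.63400471e+01,  1.22667052e+00, -1.93443525e+01,
        1.11372652e-02,  1.05455230e-02, -1.52265869e-06]), 'eef_pos': array([ 178.11514483, -624.49659664,  230.39251865]), 'tool_rot': array([-1.58262421,  1.56894358,  1.83671815]), 'force': array([0.71584971, 0.06475701, 0.5419832 ]), 'torque': array([-0.03459872,  0.02203063, -0.06274978]), 'width': 84.95035510800359}
scene {'fx': 416.4551159097357, 'fy': 416.4551159097357, 'cx': 280.8159159241232, 'cy': 208.1046284170207, 'R': array([[-0.62473668, -0.78076338, -0.01061267],
       [-0.564977  ,  0.46137097, -0.68405981],
       [ 0.53898523, -0.42136133, -0.72934871]]), 't': array([395.94867455, 406.71215027, 977.69655639])}
side {'fx': 453.48117474428585, 'fy': 453.48117474428585, 'cx': 284.51619093557434, 'cy': 203.55005670759238, 'R': array([[ 0.88347447, -0.46832484, -0.01202955],
       [-0.23628443, -0.42327381, -0.8746479 ],
       [ 0.40452755,  0.77557148, -0.48460947]]), 't': array([-520.22023999,  261.62032364, 1176.54411081])}
wrist {'fx': 325.19226210127806, 'fy': 325.19226210127806, 'cx': 274.1875690316108, 'cy': 209.74487844676014, 'R': array([[ 0.27434633, -0.96162972, -0.00154194],
       [-0.92151688, -0.26336003,  0.28539118],
       [-0.27484673, -0.0768751 , -0.95840988]]), 't': array([-650.5880742 ,  -37.33365394,  378.21756696])}
```

View pics/scene0.png

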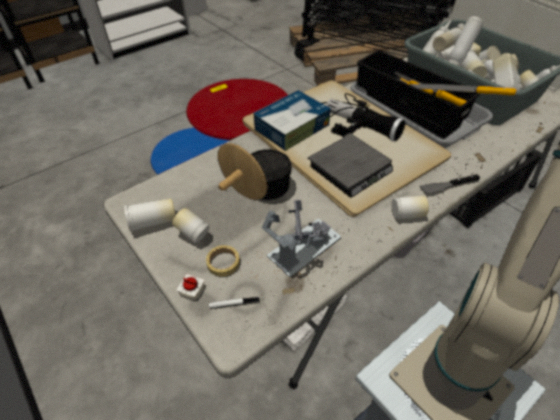

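View pics/side0.png

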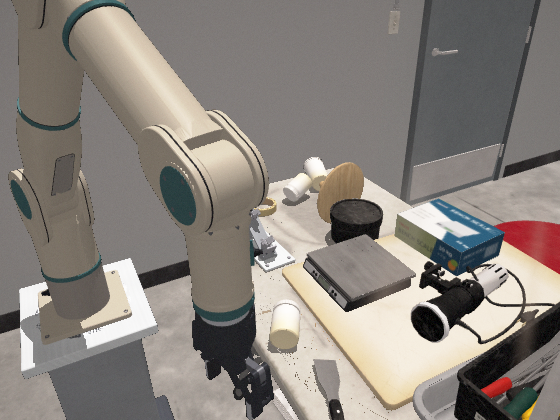

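View pics/wrist0.png

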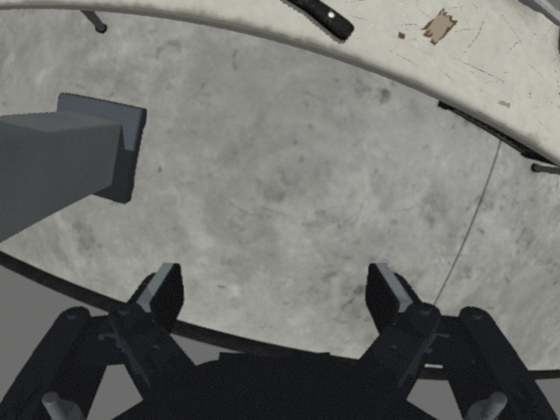

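Scene: the marker is around (235,302) with its cap on the right at (258,299). The holder is at (303,245), tape (223,261), timer (190,287), and the jar near (190,225) or (148,215). The wrist camera sees only floor and the table edge.

```bash
cat > h.py <<'E'
import numpy as np,cv2
from cell import readout,cams
from scipy.spatial.transform import Rotation as Ro
def ray(n,px,c=None):
    c=c or cams.get_calibration(n)
    u=(px[0]-c["cx"])/c["fx"];v=(px[1]-c["cy"])/c["fy"]
    if n=="wrist":
        r=np.hypot(u,v); s=np.sin(r)/r if r>1e-9 else 1
        d=np.array([u*s,v*s,np.cos(r)])
    else: d=np.array([u,v,1.])
    R=np.array(c["R"]);t=np.array(c["t"])
    d=R.T@d
    return -R.T@t,d/np.linalg.norm(d)
def onz(n,px,z,c=None):
    o,d=ray(n,px,c);return o+d*(z-o[2])/d[2]
def tri(rays):
    A=np.zeros((3,3));b=np.zeros(3)
    for o,d in rays:
        P=np.eye(3)-np.outer(d,d);A+=P;b+=P@o
    X=np.linalg.solve(A,b)
    return X,[np.linalg.norm((np.eye(3)-np.outer(d,d))@(X-o)) for o,d in rays]
def proj(n,X,c=None):
    c=c or cams.get_calibration(n)
    p=np.array(c["R"])@np.array(X)+c["t"]
    if n=="wrist":
        r=np.hypot(p[0],p[1]);th=np.arctan2(r,p[2]);k=th/r
        return np.array([c["cx"]+c["fx"]*p[0]*k,c["cy"]+c["fy"]*p[1]*k])
    return np.array([c["cx"]+c["fx"]*p[0]/p[2],c["cy"]+c["fy"]*p[1]/p[2]])
def toolR(s=None):
    s=s or readout.read_state()
    return Ro.from_euler("xyz",s["tool_rot"]).as_matrix()
E
python3 - <<'E'
from h import *
im=cv2.imread("pics/scene0.png")
cv2.imwrite("pics/scene0z.png",cv2.resize(im[180:330,160:360],None,fx=4,fy=4,interpolation=cv2.INTER_CUBIC))
for nm,p,z in (("cap",(258,299),8),("tail",(210,305),8),("hold",(303,245),20),("foot corners",(293,274),0),("",(340,238),0),("tape",(223,263),0),("timer",(191,291),0)):print(nm,onz("scene",p,z).round())
print(toolR().round(3))
E
```

```text
cap [456. 221.   8.]
tail [522. 332.   8.]
hold [512.  13.  20.]
foot corners [463.  92.   0.]
 [ 473. -104.    0.]
tape [621. 227.   0.]
timer [597. 348.   0.]
[[-0.     0.274 -0.962]
 [ 0.001 -0.962 -0.274]
 [-1.    -0.001  0.   ]]
```

View pics/scene0z.png

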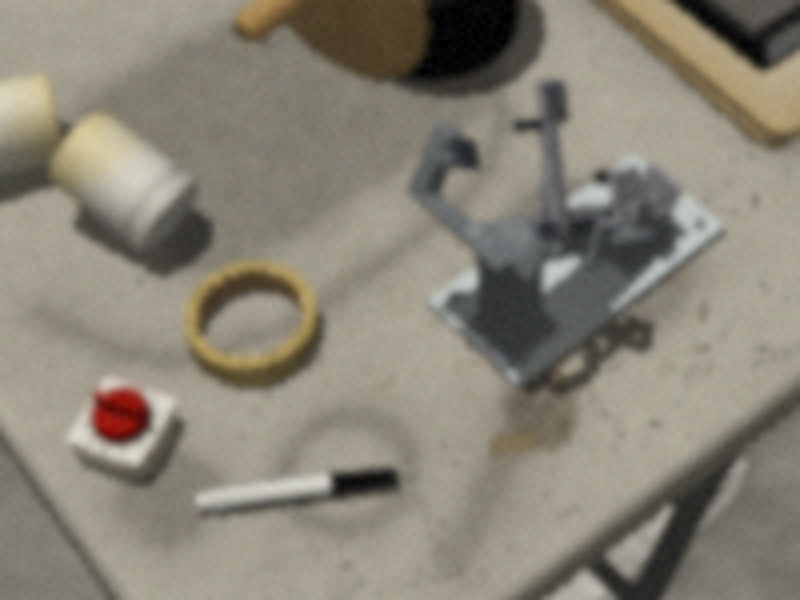

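Run:
```python
from h import *
for p in ((290,275.75),(340.5,237.5),(320,218.75),(267.5,255)): print(onz("scene",p,6).round())
c=cams.get_calibration("wrist");s=readout.read_state()
cp=-np.array(c["R"]).T@c["t"]
print("cam in tool",toolR(s).T@(cp-s["eef_pos"]))
print(s["clock"])
```

```text
[460. 105.   6.]
[ 470. -102.    6.]
[ 566. -106.    6.]
[558. 111.   6.]
cam in tool [-141.67399672    1.4635003   -72.19662188]
0.15
```

```bash
python3 -m creep '[[[-1,-1,-1],0,0],[[-1,-1,-1],0,0],[[-1,-1,-1],0,0],[[-1,-1,-1],0,0]]'; python3 -m creep '[[[0,-1,-1],0,0],[[0,-1,-1],0,0],[[0,-1,-1],0,0]]';python3 -m creep '[[[0,-1,-1],0,0],[[0,-1,-1],0,0],[[0,-1,-1],0,0]]'
```

```text
clock: 0.55
eef_pos: [250.1, -498.8, 333.7]
tool_rot: [2.576, 1.568, -0.284]
force: [0.1, -0.1, 0.4]
width: 85.7
clock: 0.85
eef_pos: [316.8, -375.2, 331.4]
tool_rot: [-2.471, 1.57, 0.949]
force: [1.5, -0.4, 0.1]
width: 85.2
clock: 1.15
eef_pos: [385.4, -251.5, 331.4]
tool_rot: [-2.373, 1.57, 1.048]
force: [1.1, -0.1, 1.1]
width: 85.8
```

```bash
python3 -m creep '[[[0,-1,-1],0,0],[[0,-1,-1],0,0],[[0,-1,-1],0,0]]'
python3 - <<'E'
from h import *
cv2.imwrite("pics/w1.png",cams.get_image("wrist"))
E
python3 -m creep '[[[0,-1,-1],0,0],[[0,-1,-1],0,0],[[0,-1,-1],0,0]]';python3 - <<'E'
from h import *
cv2.imwrite("pics/w2.png",cams.get_image("wrist"))
import pickle
pickle.dump(cams.get_calibration("wrist"),open("w2.pkl","wb"))
E
```

```text
clock: 1.45
eef_pos: [454.1, -127.9, 331.4]
tool_rot: [-2.643, 1.57, 0.778]
force: [0.4, -0.4, 0.1]
width: 85.5
clock: 1.8
eef_pos: [522.7, -4.8, 331.3]
tool_rot: [-2.201, 1.57, 1.22]
force: [0.5, -0.9, 0.2]
width: 85.3
```

View pics/w1.png

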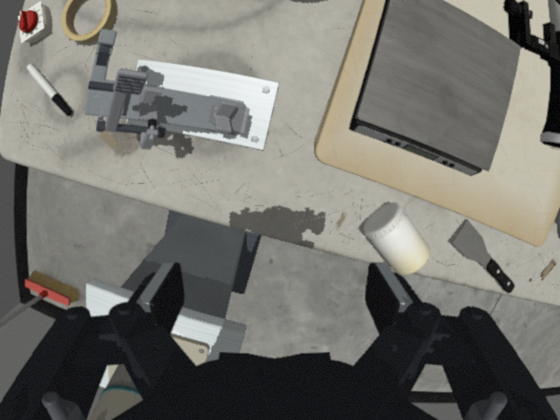

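View pics/w2.png

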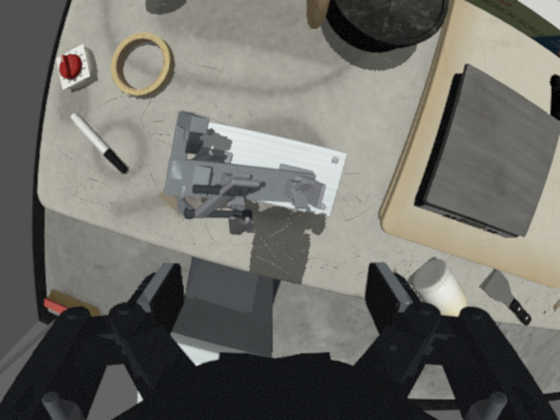

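Wrist view w2: marker cap end at about (126,170), tail at (73,115). Holder plate right corners are at (347,152) and (331,216).

Run:
```python
from h import *
import pickle
c=pickle.load(open("w2.pkl","rb"));im=cv2.imread("pics/w2.png")
cv2.imwrite("pics/w2z.png",cv2.resize(im[95:250,150:360],None,fx=3.8,fy=3.8,interpolation=cv2.INTER_CUBIC))
roi=im[100:185,60:140].astype(int)
g=roi.mean(2);bg=np.median(g)
sat=roi.max(2)-roi.min(2)
w=((g>210)).astype(np.uint8);k=(g<60).astype(np.uint8)
for nm,m in(("w",w),("k",k)):
    n,l,st,ce=cv2.connectedComponentsWithStats(m)
    i=1+np.argmax(st[1:,4]);pts=np.argwhere(l==i)[:,::-1]+[60,100]
    r=cv2.minAreaRect(pts.astype(np.float32));b=cv2.boxPoints(r)
    print(nm,st[i],r)
    P=np.array([onz("wrist",p,8,c) for p in b]);print(P.round(1))
    mu=pts.mean(0);d=pts-mu;ev=np.linalg.svd(d,full_matrices=False)[2][0];t=d@ev
    print([onz("wrist",mu+ev*x,8,c).round(1) for x in(t.min(),t.max())])
for p in((347,152),(331,216)):print(onz("wrist",p,6,c).round())
print(readout.read_state()["clock"])
```

```text
w [ 12  15  33  37 173] ((87.62460327148438, 132.88497924804688), (47.47960662841797, 3.7870640754699707), 47.290611267089844)
[[520.4 348.1   8. ]
 [525.5 343.2   8. ]
 [483.4 268.2   8. ]
 [478.2 272.6   8. ]]
[array([523.4, 345.3,   8. ]), array([480.6, 270.5,   8. ])]
k [ 44  49  24  24 221] ((116.25, 161.25), (27.577163696289062, 8.485280990600586), 45.0)
[[474.2 269.5   8. ]
 [486.1 260.4   8. ]
 [464.3 219.9   8. ]
 [452.3 228.5   8. ]]
[array([480.4, 264.9,   8. ]), array([457.9, 224.5,   8. ])]
[578. -92.   6.]
[ 478. -101.    6.]
1.85
```

View pics/w2z.png

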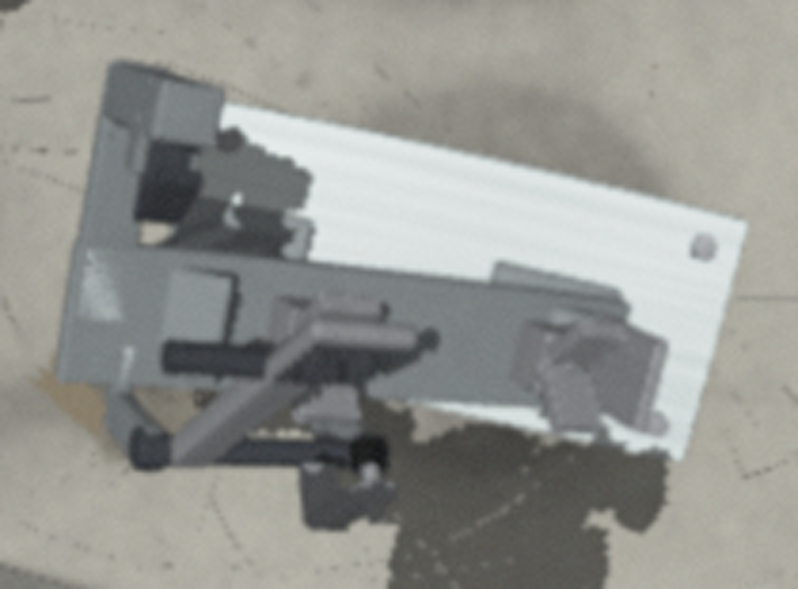

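The marker runs from cap (457,223) to tail (523,345), 138 mm measured against 135, so the two agree. I'll move above it, turn the tool and look again.

```bash
python3 -m creep '[[[0,-1,-0.15],0,0],[[0,-1,-0.15],0,0],[[0,-1,-0.15],0,0]]'; python3 -m creep '[[[0,-1,-0.15],-0.2,0],[[0,-1,-0.15],-0.35,0],[[0,-1,-0.15],-0.5,0]]';python3 - <<'E'
from h import *
s=readout.read_state();R=toolR(s);print(R.round(3));print(s["eef_pos"])
print(((np.array([479,264,200])-s["eef_pos"])@R/100).round(3))
z=R[:,2];a=np.degrees(np.arctan2(z[1],z[0]))%360;print(a,(a-241.6)/45)
E
```

```text
clock: 2.15
eef_pos: [507.2, 101.2, 331.3]
tool_rot: [-1.671, 1.566, 1.76]
force: [-1.4, 0.8, 0.0]
width: 85.5
clock: 2.45
eef_pos: [493.7, 201.3, 331.6]
tool_rot: [-2.125, 1.565, 1.704]
force: [-0.2, 0.9, 0.1]
width: 85.4
[[-0.001  0.634 -0.773]
 [ 0.006 -0.773 -0.634]
 [-1.    -0.005 -0.003]]
[493.66462608 201.32889915 331.57907166]
[ 1.319 -0.571 -0.28 ]
219.3492169984462 -0.4944618444789733
```

```bash
python3 -m creep '[[[1,-0.57,-0.28],-0.2,0],[[1,-0.57,-0.28],-0.4,0],[[1,-0.57,-0.28],-0.495,0],[[1,-0.57,-0.28],-0.495,0]]';python3 - <<'E'
from h import *
import pickle
s=readout.read_state();c=cams.get_calibration("wrist");im=cams.get_image("wrist");cv2.imwrite("pics/w3.png",im)
pickle.dump((s,c),open("w3.pkl","wb"))
print([proj("wrist",p).round() for p in((457,223,8),(523,345,8))])
E
```

```text
clock: 2.85
eef_pos: [480.4, 255.6, 228.7]
tool_rot: [-0.771, 1.565, -2.85]
force: [-0.3, 0.8, 0.5]
width: 85.4
[array([269., 212.]), array([266.,  91.])]
```

View pics/w3.png

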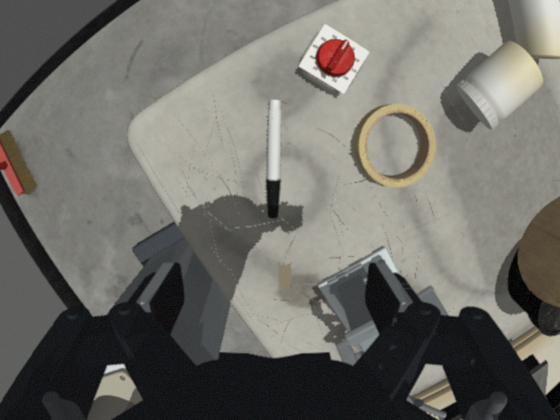

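Marker tail at (274.5,99), cap end at (273,217), nearly vertical in the image. The timer is near its tail and the tape is to the right.

Run:
```python
from h import *
import pickle
s,c=pickle.load(open("w3.pkl","rb"));im=cv2.imread("pics/w3.png")
cap=onz("wrist",(273,217),8,c);tl=onz("wrist",(274.8,99.5),8,c)
print(cap,tl,np.linalg.norm(cap-tl))
d=(cap-tl)/np.linalg.norm(cap-tl);mid=(cap+tl)/2
cv2.imwrite("pics/w3z.png",cv2.resize(im[85:235,230:320],None,fx=4,fy=4,interpolation=cv2.INTER_CUBIC))
R=toolR(s);g=mid+23*d;g[2]=60
print(((g-s["eef_pos"])@R/100).round(3))
z=R[:,2];a=np.degrees(np.arctan2(z[1],z[0]));b=np.degrees(np.arctan2(d[1],d[0]));print(a,b,(a-b)/45)
print("tool tilt",R[:,0])
```

```text
[456.37689361 215.73161904   8.        ] [523.74455013 332.49215195   8.        ] 134.80142132414525
[ 1.687 -0.002  0.014]
-119.11371641983693 -119.98377861693685 0.019334715491109163
tool tilt [-0.00565031 -0.00169503 -0.9999826 ]
```

View pics/w3z.png

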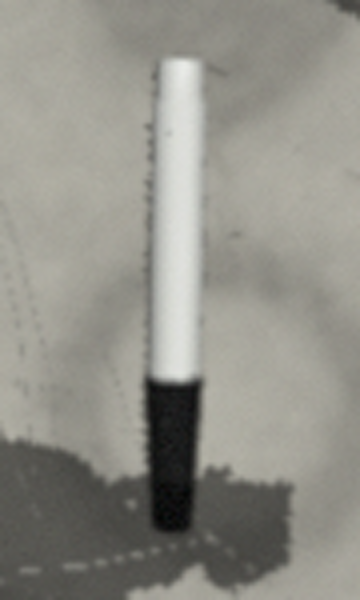

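```bash
python3 -m creep '[[[1,0,0.01],0.02,0],[[1,0,0.01],0.02,0],[[1,0,0.01],0.02,0]]'; python3 -m creep '[[[0.7,0,0],0,0],[[0.7,0,0],0,0],[[0.7,0,0],0,0]]'
python3 - <<'E'
from h import *
s=readout.read_state();print(s["eef_pos"],s["force"]);R=toolR(s)
g=np.array([456.4,215.7,3])*.67+np.array([523.7,332.5,3])*.33
print(g,((g-s["eef_pos"])@R/100).round(3))
cv2.imwrite("pics/w4.png",cams.get_image("wrist"))
E
```

```text
clock: 3.2
eef_pos: [479.8, 250.5, 127.4]
tool_rot: [-0.349, 1.56, -2.45]
force: [-1.1, -1.5, 0.4]
width: 85.5
clock: 3.5
eef_pos: [482.7, 253.5, 61.7]
tool_rot: [0.372, 1.569, -1.728]
force: [0.2, -0.7, 0.3]
width: 85.5
[482.73931379 253.52297258  61.73862659] [ 0.1894955  -0.71144363  0.3103229 ]
[478.609 254.244   3.   ] [ 0.587 -0.04   0.014]
```

View pics/w4.png

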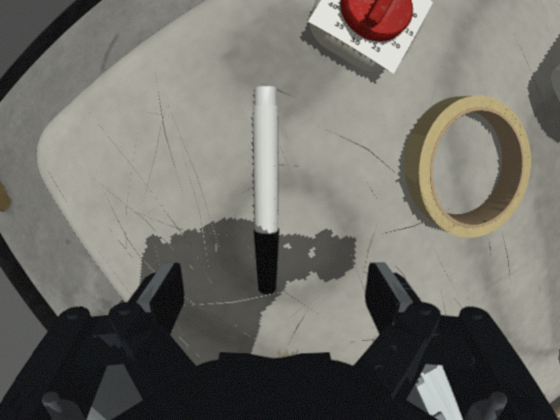

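The marker is centred between the open fingers, about 4 mm off. I'll go down and grip.

```bash
python3 -m creep '[[[0.3,-0.04,0.01],0,0],[[0.58,-0.04,0.01],0,0],[[0.58,-0.04,0.01],0,0],[[0.58,-0.04,0.01],0,1],[[0.58,-0.04,0.01],0,1],[[0.58,-0.04,0.01],0,1],[[0.58,-0.04,0.01],0,1],[[0.58,-0.04,0.01],0,1],[[0.58,-0.04,0.01],0,1],[[0.58,-0.04,0.01],0,1],[[0.58,-0.04,0.01],0,1]]'; python3 -m creep '[[[-0.3,0,0],0,1],[[-0.8,0,0],0,1],[[-0.8,0,0],0,1],[[-0.8,0,0],0,1]]'
python3 - <<'E'
from h import *
s=readout.read_state();print(s["eef_pos"],s["force"])
cv2.imwrite("pics/w5.png",cams.get_image("wrist"))
cv2.imwrite("pics/s5.png",cams.get_image("scene"))
E
```

```text
clock: 4.65
eef_pos: [478.6, 255.9, 4.4]
tool_rot: [2.23, 1.57, 0.132]
force: [-0.7, -2.4, 8.4]
width: 13.0
clock: 5.05
eef_pos: [478.9, 255.9, 84.6]
tool_rot: [2.558, 1.568, 0.46]
force: [-0.5, 0.7, -1.0]
width: 13.2
[478.86555417 255.94971638  84.58139801] [-0.50681765  0.67441318 -0.99048674]
```

View pics/w5.png

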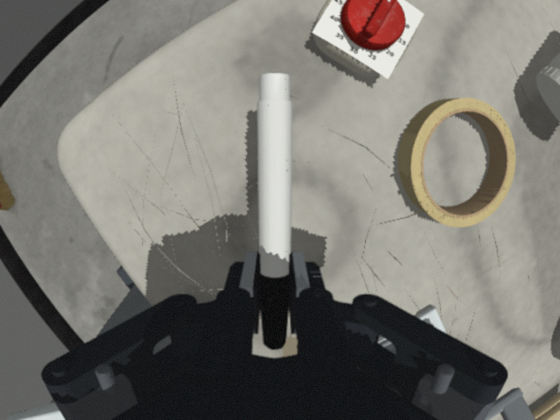

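Marker is held, tail end at (275,73), pads straddling the cap boundary. Next I'll check how deep and how straight it sits in the pads.

Run:
```python
from h import *
s=readout.read_state();R=toolR(s);c=cams.get_calibration("wrist");print(s["clock"])
z=R[:,2];print("z angle",np.degrees(np.arctan2(z[1],z[0])))
# tail end top-edge & boundary white/black at 43 from cap => 47.5.. 
for d in (0,3,6,10):
  for L in (85,90,95):
    print(d,L,proj("wrist",s["eef_pos"]+R@np.array([-d,0,-L]),c).round(1))
print(proj("wrist",s["eef_pos"]+R@np.array([-4,8.25,-60]),c)-proj("wrist",s["eef_pos"]+R@np.array([-4,-8.25,-60]),c))
```

```text
5.15
z angle -120.22351731033028
0 85 [272.2  84.2]
0 90 [272.2  72.9]
0 95 [272.2  61.7]
3 85 [272.2  83.5]
3 90 [272.2  72. ]
3 95 [272.2  60.5]
6 85 [272.2  82.8]
6 90 [272.2  71. ]
6 95 [272.2  59.3]
10 85 [272.1  81.9]
10 90 [272.1  69.7]
10 95 [272.1  57.7]
[ 3.90828314e+01 -2.49894508e-02]
```

View pics/s5.png

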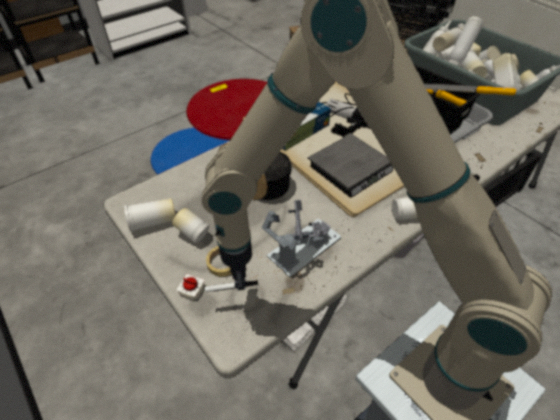

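```bash
python3 -m creep '[[[-0.5,0,0],-0.2,1],[[-1,0,0],-0.4,1],[[-1,0,0],-0.6,1],[[-1,0,0],-0.727,1],[[-1,0,0],-0.727,1]]'; python3 -m creep '[[[-0.5,0,0.2],0,1],[[-1,0,0.5],0,1],[[-1,0,0.5],0,1],[[-1,0,0.5],0,1]]';python3 -m creep '[[[-0.45,0.35,0.5],0,1],[[-0.45,0.35,1],0,1],[[-0.45,0.35,1],0,1],[[-0.45,0.35,1],0,1]]'
python3 - <<'E'
from h import *
R=toolR();z=R[:,2];print("z angle",np.degrees(np.arctan2(z[1],z[0])));print(readout.read_state()["qpos"])
E
```

```text
clock: 5.65
eef_pos: [477.5, 255.1, 182.1]
tool_rot: [-1.301, 1.568, -2.828]
force: [-0.4, 0.2, -0.0]
width: 13.0
clock: 6.05
eef_pos: [481.1, 204.9, 283.8]
tool_rot: [1.594, 1.569, 0.062]
force: [0.2, 0.7, -2.0]
width: 13.4
clock: 6.45
eef_pos: [520.0, 104.0, 326.1]
tool_rot: [-1.046, 1.567, -2.58]
force: [0.9, 1.5, -1.2]
width: 13.1
z angle -87.88664060933891
[ 0.21016585  0.41963002 -0.67099321  1.70231064  0.28542161  1.12303789
 -0.50752891]
```

```bash
python3 -m creep '[[[0,-0.06,0.5],0,1],[[0,-0.06,1],0,1],[[0,-0.06,1],0,1]]'; python3 -m creep '[[[0,-0.04,0.5],0,1],[[0,-0.04,1],0,1],[[0,-0.04,1],0,1]]';python3 -m creep '[[[0.2,0,0.3],0,1],[[0.4,0,0.6],0,1],[[0.4,0,0.6],0,1],[[0.4,0,0.6],0,1],[[0.4,0,0.6],0,1]]'
python3 - <<'E'
from h import *
import pickle
s=readout.read_state();c=cams.get_calibration("wrist");im=cams.get_image("wrist");cv2.imwrite("pics/w6.png",im)
pickle.dump((s,c),open("w6.pkl","wb"));print(s["eef_pos"],s["qd"].round(3))
E
```

```text
clock: 6.75
eef_pos: [517.3, 0.5, 325.4]
tool_rot: [-0.925, 1.564, -2.462]
force: [1.3, -0.1, 0.5]
width: 12.8
clock: 7.05
eef_pos: [517.5, -99.6, 325.5]
tool_rot: [-1.034, 1.566, -2.571]
force: [0.3, -0.1, -1.2]
width: 12.9
clock: 7.55
eef_pos: [521.4, -150.1, 288.0]
tool_rot: [-3.081, 1.569, 1.678]
force: [0.2, -0.3, -0.8]
width: 13.3
[ 521.44782266 -150.07048241  287.9534411 ] [-0.    -0.016 -0.005 -0.009  0.004  0.002  0.007]
```

View pics/w6.png

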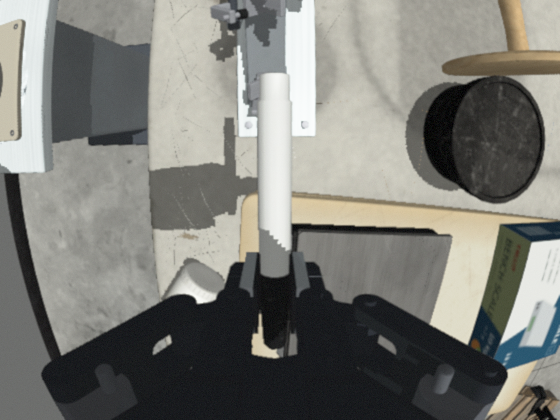

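The marker hides the holder here: its low-end plate corners are at (240,135) and (314,135). I'll take another view offset towards the robot.

```bash
python3 -m creep '[[[-0.3,-0.4,-0.4],0,1],[[-0.3,-0.85,-0.93],0,1],[[-0.3,-0.85,-0.93],0,1],[[-0.3,-0.85,-0.93],0,1],[[-0.3,-0.85,-0.93],0,1]]'
python3 - <<'E'
from h import *
import pickle
s=readout.read_state();c=cams.get_calibration("wrist");im=cams.get_image("wrist");cv2.imwrite("pics/w7.png",im)
pickle.dump((s,c),open("w7.pkl","wb"));print(s["eef_pos"],s["qd"].round(3))
E
```

```text
clock: 8.1
eef_pos: [432.3, -62.5, 319.2]
tool_rot: [1.0, 1.568, -0.525]
force: [1.1, -0.8, 1.0]
width: 13.2
[432.33336434 -62.49299572 319.19279686] [ 0.014  0.035  0.03  -0.028  0.007 -0.002  0.004]
```

View pics/w7.png

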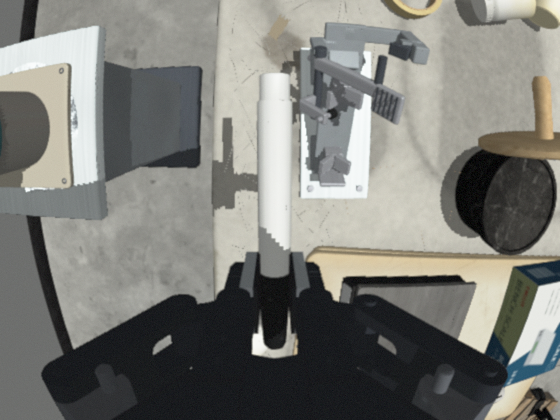

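```bash
python3 -m creep '[[[0.2,0.1,-0.4],0,1],[[0.3,0.1,-0.7],0,1],[[0.3,0.1,-0.7],0,1],[[0.3,0.1,-0.7],0,1]]'
python3 - <<'E'
from h import *
import pickle
s=readout.read_state();c=cams.get_calibration("wrist");im=cams.get_image("wrist");cv2.imwrite("pics/w8.png",im)
pickle.dump((s,c),open("w8.pkl","wb"));print(s["eef_pos"],s["qd"].round(3))
im=cv2.imread("pics/w7.png");cv2.imwrite("pics/w7z.png",cv2.resize(im[10:210,285:445],None,fx=3,fy=3,interpolation=cv2.INTER_CUBIC))
E
```

```text
clock: 8.55
eef_pos: [439.6, 6.8, 288.0]
tool_rot: [-2.211, 1.57, 2.546]
force: [1.2, -0.7, 0.2]
width: 13.3
[439.58109815   6.84855641 287.97676463] [ 0.028 -0.011  0.022 -0.005  0.     0.003  0.002]
```

View pics/w7z.png

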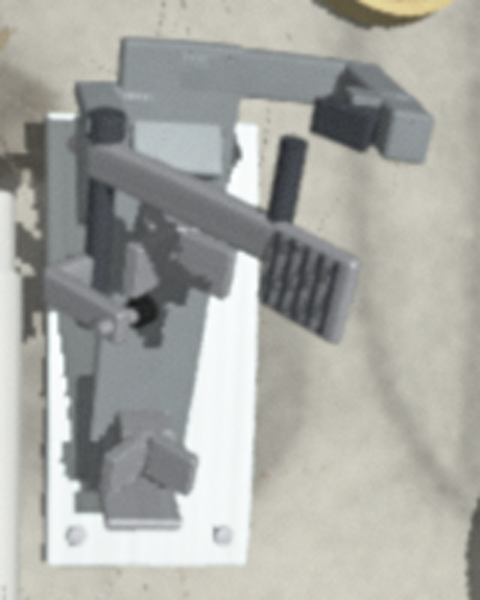

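View pics/w8.png

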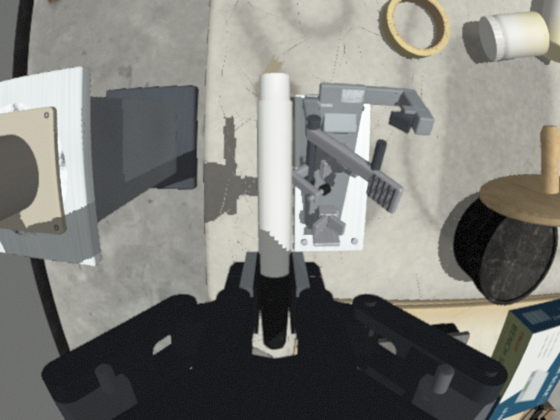

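Run:
```python
from h import *
import pickle
im=cv2.imread("pics/w8.png");cv2.imwrite("pics/w8z.png",cv2.resize(im[75:260,288:440],None,fx=3.2,fy=3.2,interpolation=cv2.INTER_CUBIC))
s,c=pickle.load(open("w7.pkl","rb"))
f=lambda u,v,z:onz("wrist",(285+u/3,10+v/3),z,c).round(1)
for nm,u,v,z in (("cBL",48,563,8),("cBR",245,563,8),("cTR",258,125,8),("cTL",48,115,8),("stopL",107,525,60),("stopR",180,525,60)):print(nm,f(u,v,z))
```

```text
cBL [ 473.6 -106.7    8. ]
cBR [ 571.5 -101.7    8. ]
cTR [561.  111.3   8. ]
cTL [461.8 105.3   8. ]
stopL [492.4 -75.6  60. ]
stopR [524.1 -73.9  60. ]
```

View pics/w8z.png

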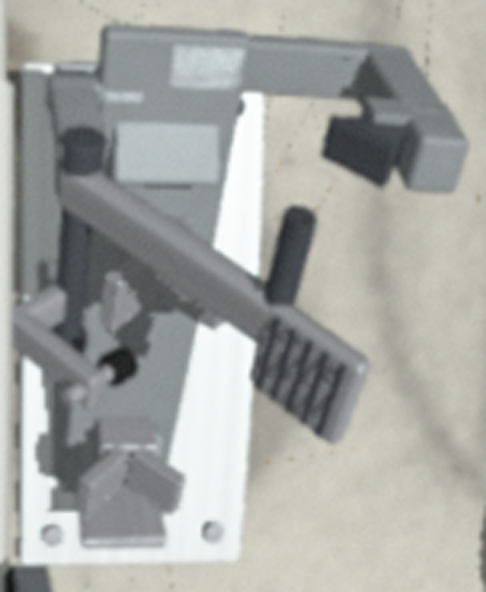

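Holder yaw is about 93°, and the plate measures 99 x 212 mm against 100 x 215. The stop top edge is at about (508,-75). I'll triangulate the stop and hold predicted points against the pictures.

```bash
cat >> h.py <<'E'
YAW=np.radians(93.0);ORG=np.array([504.8,-9.8])
def T(x,y,z,org=None,yaw=None):
    """trough coords -> world"""
    org=ORG if org is None else org; yaw=YAW if yaw is None else yaw
    a=np.radians(32);xh=x*np.cos(a)-z*np.sin(a);h=92+x*np.sin(a)+z*np.cos(a)
    return np.array([org[0]+xh*np.cos(yaw)-y*np.sin(yaw),org[1]+xh*np.sin(yaw)+y*np.cos(yaw),h])
def lev(s,n,x,q=0):
    a=.9-q
    return (x,30-s*np.cos(a)+n*np.sin(a),s*np.sin(a)+n*np.cos(a))
E
python3 - <<'E'
from h import *
import pickle
c7=pickle.load(open("w7.pkl","rb"))[1];c8=pickle.load(open("w8.pkl","rb"))[1]
p7=lambda u,v:(285+u/3,10+v/3)
p8=lambda u,v:(288+u/3.2,75+v/3.2)
for nm,a,b in (("stopL",(107,526),(82,545)),("stopR",(180,526),(163,545)),("padlR",(338,342),(335,440)),("padlfarcorner",(358,262),(368,360)),("padlL near",(277,228),(272,315)),("hinge top/dark end",(107,115),(83,140)),("padtip",(157,305),(133,360))):
    X,e=tri([ray("wrist",p7(*a),c7),ray("wrist",p8(*b),c8)]);print(nm,X.round(1),np.round(e,1))
pts=[(-70.5,17,6),(-70.5,-17,6),(-70.5,0,0),(-38,21,5),(-38,-21,5),(-58,21,5),(-58,-21,5),(38,21,5),(38,-21,5),(58,-21,5),(58,21,5),lev(69,5,70),lev(69,5,98),lev(99,5,70),lev(99,5,98),lev(84,5,84),lev(0,0,90),lev(30,8.5,48)]
for n,c in(("w7",c7),("w8",c8)):
    im=cv2.imread(f"pics/{n}.png");im=cv2.resize(im,None,fx=4,fy=4,interpolation=cv2.INTER_CUBIC)
    for i,p in enumerate(pts):
        q=proj("wrist",T(*p),c)*4+1.5
        cv2.circle(im,tuple(q.astype(int)),4,(0,0,255) if i<3 else (0,255,0) if i<11 else (255,0,0),-1)
    cv2.imwrite(f"pics/{n}o.png",im[40 if n=="w7" else 320:(840 if n=="w7" else 1050),1150:1780][:598])
    if n=="w8":cv2.imwrite("pics/w8o.png",im[450:1050,1150:1780])
E
```

```text
stopL [492.5 -76.4  58.1] [0.3 0.3]
stopR [523.7 -74.   61.4] [0.1 0.1]
padlR [533.8   9.8 194.3] [0.5 0.5]
padlfarcorner [534.6  32.6 204.6] [0.1 0.1]
padlL near [513.  40. 195.] [0.3 0.3]
hinge top/dark end [470.5  77.1 147.2] [0.1 0.1]
padtip [489.9  16.2 143.8] [0.5 0.5]
```

View pics/w8o.png

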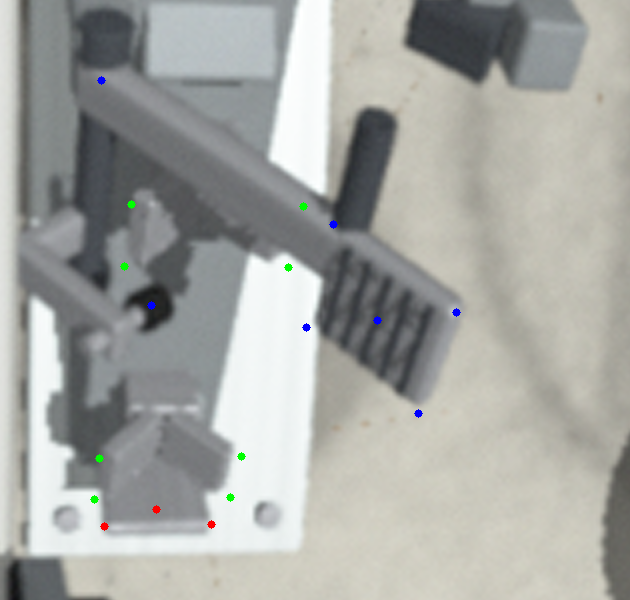

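View pics/w7o.png

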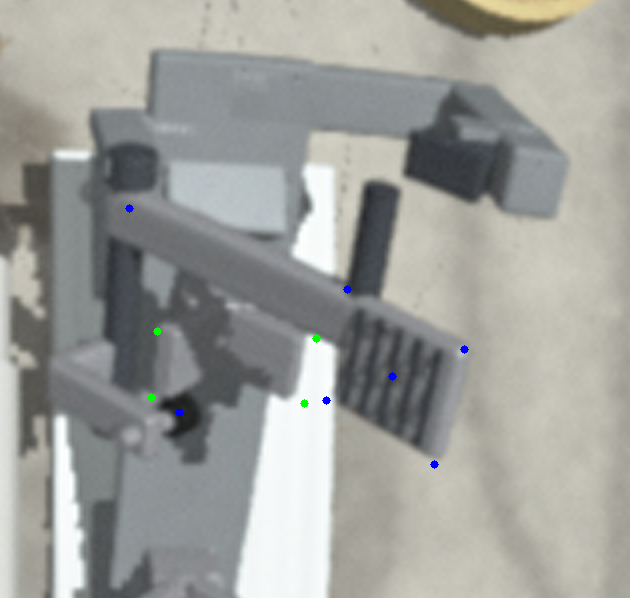

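The predicted points land on the stop, saddles, pad and paddle within about 1–2 mm. Plan: enter level from the downhill side under the raised lever, pivot the pen on the upper saddle, and slide it to the stop.

```bash
python3 -m creep '[[[0,0,0.5],-0.04,1],[[0,0,1],-0.04,1],[[0,0,1],-0.04,1],[[0,0,1],-0.04,1]]'; python3 -m creep '[[[0.3,0.3,0.3],0,1],[[0.6,0.6,0.6],0,1],[[0.6,0.6,0.6],0,1],[[0.6,0.6,0.6],0,1],[[0.6,0.6,0.6],0,1]]'
python3 - <<'E'
from h import *
s=readout.read_state();R=toolR(s);z=R[:,2];print("zang",np.degrees(np.arctan2(z[1],z[0])),R[:,0].round(4))
p=s["eef_pos"];print(p)
for tgt in ((512,-150,136),(505.4,-27,136)):print(((np.array(tgt)-p)@R/100).round(3))
E
```

```text
clock: 9.0
eef_pos: [443.3, -95.8, 288.3]
tool_rot: [0.653, 1.571, -0.85]
force: [0.2, 0.5, 0.1]
width: 13.1
clock: 9.5
eef_pos: [507.5, -146.9, 229.1]
tool_rot: [2.323, 1.57, 0.829]
force: [-0.7, 0.1, -0.1]
width: 12.7
zang -85.59797872131645 [ 5.e-04  6.e-04 -1.e+00]
[ 507.528839   -146.91372978  229.08140409]
[0.931 0.042 0.035]
[ 0.932  0.07  -1.197]
```

```bash
python3 -m creep '[[[0.5,0.04,0.03],0.01,1],[[0.93,0.04,0.03],0.01,1],[[0.93,0.04,0.03],0.01,1],[[0.93,0.04,0.03],0.01,1],[[0.93,0.04,0.03],0.01,1]]'
python3 - <<'E'
from h import *
s=readout.read_state();R=toolR(s);z=R[:,2];print("zang",np.degrees(np.arctan2(z[1],z[0])),R[:,0].round(4))
p=s["eef_pos"];c=cams.get_calibration("wrist");im=cams.get_image("wrist")
for tgt in ((508.5,-85,136),(505.4,-27,136)):print(((np.array(tgt)-p)@R/100).round(3))
big=cv2.resize(im,None,fx=3,fy=3,interpolation=cv2.INTER_CUBIC)
for xt in range(-70,130,20):
    q=proj("wrist",T(xt,0,0),c)*3+1;cv2.circle(big,tuple(q.astype(int)),3,(0,0,255),-1)
cv2.imwrite("pics/w9.png",big[0:600,500:1200])
E
```

```text
clock: 10.0
eef_pos: [513.7, -150.7, 138.2]
tool_rot: [1.287, 1.566, -0.216]
force: [0.4, 0.5, 1.1]
width: 13.0
zang -86.094200822784 [ 0.0047 -0.001  -1.    ]
[ 0.021 -0.007 -0.659]
[ 0.02   0.002 -1.24 ]
```

View pics/w9.png

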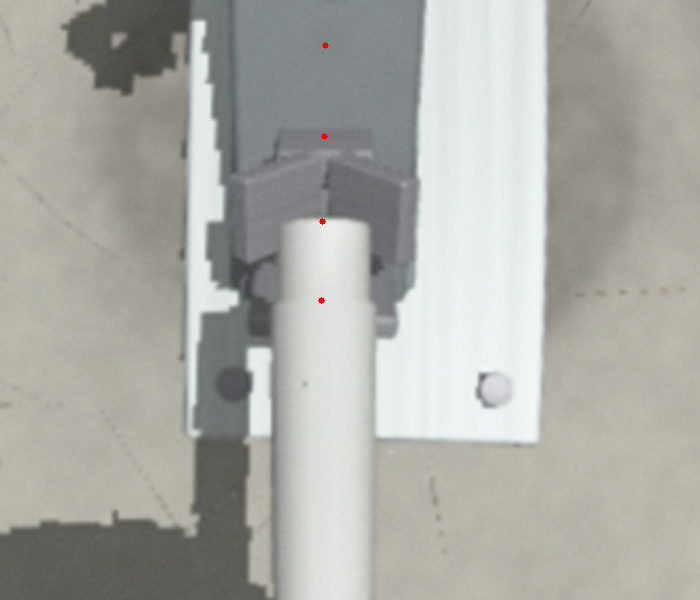

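The trough line (red) runs down the V's bottom, and the pen's tail is aligned with it at (325,220). Moving in level now.

```bash
python3 -m creep '[[[0.02,0,-0.3],0,1],[[0.02,0,-0.65],0,1],[[0.02,0,-0.65],0,1],[[0.02,0,-0.65],0,1]]'
python3 - <<'E'
from h import *
s=readout.read_state();R=toolR(s)
p=s["eef_pos"];print(p)
print(((np.array((505.4,-27,136))-p)@R/100).round(3))
cv2.imwrite("pics/w10.png",cams.get_image("wrist"))
E
```

```text
clock: 10.45
eef_pos: [508.6, -85.6, 135.2]
tool_rot: [1.259, 1.567, -0.242]
force: [-0.4, -0.4, -1.3]
width: 13.3
[508.64813938 -85.57680058 135.2029976 ]
[-0.009  0.008 -0.587]
```

View pics/w10.png

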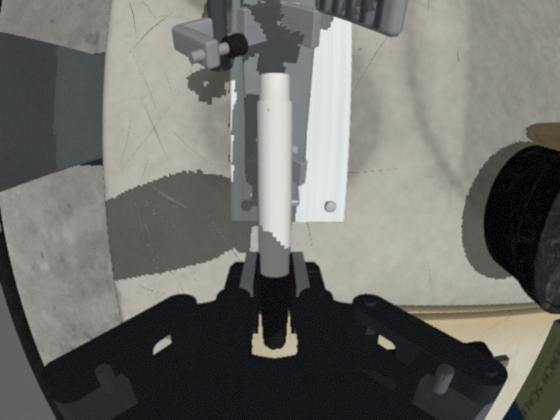

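The way ahead is free: the pad at (238,45) lies left of the pen's path and the paddle at (370,15) is to the right.

```bash
python3 -m creep '[[[-0.01,0.01,-0.2],0,1],[[-0.01,0.01,-0.4],0,1],[[-0.01,0.01,-0.55],0,1],[[-0.01,0.01,-0.55],0,1]]'
python3 - <<'E'
from h import *
s=readout.read_state();R=toolR(s)
p=s["eef_pos"];print(p)
cv2.imwrite("pics/w11.png",cams.get_image("wrist"))
E
```

```text
clock: 10.9
eef_pos: [505.4, -30.3, 135.2]
tool_rot: [1.807, 1.569, 0.305]
force: [0.8, -0.2, -0.1]
width: 13.1
[505.4196475  -30.32057716 135.15582346]
```

View pics/w11.png

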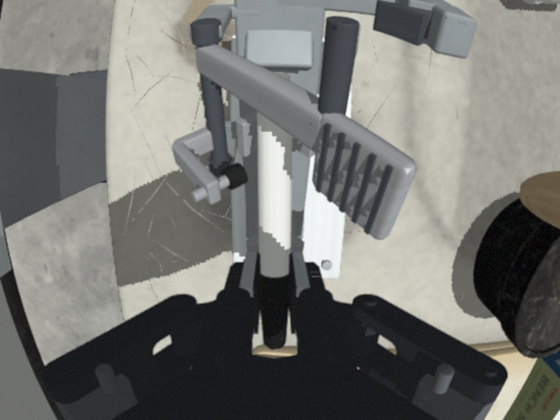

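Tail is under the lever arm, clear of pad and paddle. Lowering in steps while watching force.

```bash
python3 -m creep '[[[0.08,0,-0.02],0,1],[[0.16,0,-0.03],0,1],[[0.22,0,-0.03],0,1],[[0.22,0,-0.03],0,1]]'; python3 -m creep '[[[0.05,0,0],0,1],[[0.1,0,0],0,1],[[0.1,0,0],0,1]]'
python3 - <<'E'
from h import *
print(readout.read_state()["clock"]);cv2.imwrite("pics/w12.png",cams.get_image("wrist"));cv2.imwrite("pics/s12.png",cams.get_image("scene")[180:300,220:380])
E
```

```text
clock: 11.35
eef_pos: [505.3, -29.4, 111.7]
tool_rot: [0.901, 1.57, -0.604]
force: [2.8, -2.3, 3.7]
width: 12.8
clock: 11.65
eef_pos: [505.3, -28.2, 102.0]
tool_rot: [1.907, 1.57, 0.403]
force: [4.3, -2.8, 3.2]
width: 11.9
11.65
```

View pics/w12.png

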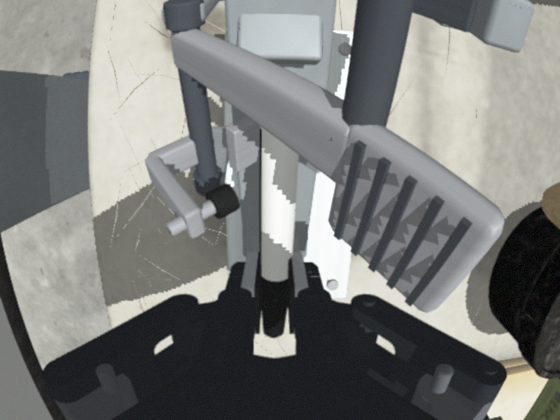

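Pen is pivoting on the upper saddle at about 4 N. Continuing.

```bash
python3 -m creep '[[[0.05,0.01,0.01],0,1],[[0.1,0.01,0.01],0,1],[[0.14,0.01,0.01],0,1],[[0.14,0.01,0.01],0,1]]'
python3 - <<'E'
from h import *
print(readout.read_state()["clock"]);cv2.imwrite("pics/w13.png",cams.get_image("wrist"));cv2.imwrite("pics/s13.png",cv2.resize(cams.get_image("scene")[180:300,220:380],None,fx=4,fy=4,interpolation=cv2.INTER_CUBIC))
E
```

```text
clock: 12.15
eef_pos: [505.5, -28.1, 88.1]
tool_rot: [-3.041, 1.569, 1.74]
force: [2.6, 1.4, 4.2]
width: 12.2
12.15
```

View pics/w13.png

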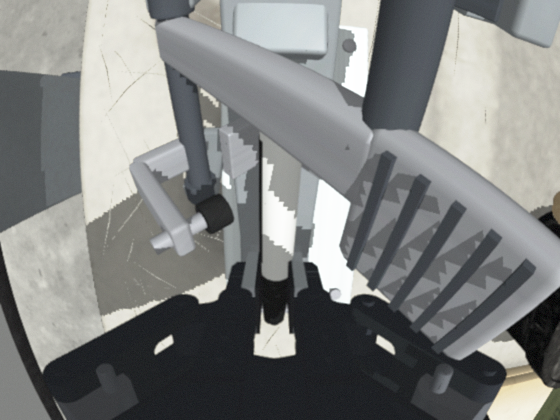

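View pics/s13.png

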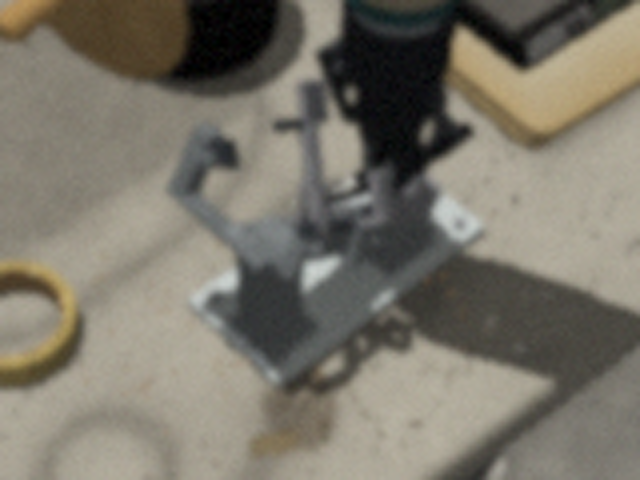

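```bash
python3 -m creep '[[[0.04,0,0],0,1],[[0.08,0,0],0,1],[[0.08,0,0],0,1],[[0.08,0,0],0,1]]'; python3 -m creep '[[[0.02,0,0.01],0,1],[[0.02,0,0.01],0,1]]'
python3 - <<'E'
from h import *
c=cams.get_calibration("wrist");im=cams.get_image("wrist");cv2.imwrite("pics/w14.png",im)
print([proj("wrist",T(x,0,0),c).round(1) for x in(64.5,-70.5)])
cv2.imwrite("pics/side14.png",cams.get_image("side"))
E
```

```text
clock: 12.65
eef_pos: [505.6, -29.1, 80.5]
tool_rot: [2.771, 1.571, 1.268]
force: [1.9, 0.4, 4.6]
width: 11.5
clock: 12.85
eef_pos: [505.6, -30.3, 78.4]
tool_rot: [-0.701, 1.571, -2.204]
force: [1.8, 0.2, 4.7]
width: 12.0
[array([279. , 100.9]), array([273.7, 306.8])]
```

View pics/w14.png

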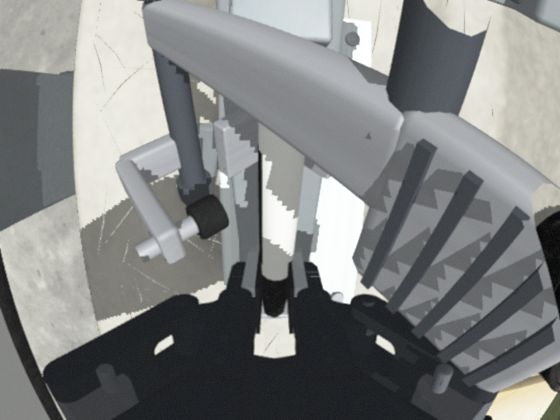

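View pics/side14.png

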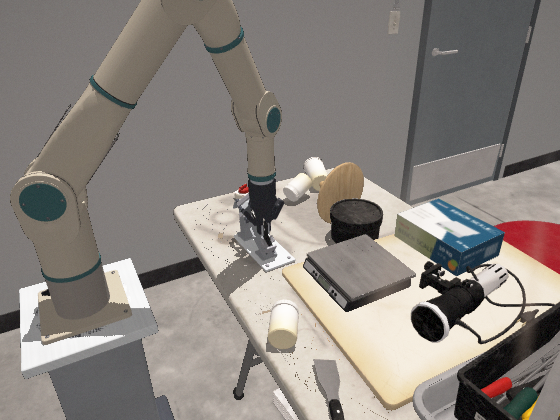

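```bash
python3 -m creep '[[[0.015,0,0.01],0,1],[[0.025,0,0.01],0,1],[[0.025,0,0.01],0,1]]'
python3 - <<'E'
from h import *
im=cams.get_image("wrist");cv2.imwrite("pics/w15.png",cv2.resize(im[90:370,190:360],None,fx=3,fy=2.1,interpolation=cv2.INTER_CUBIC)[:600])
cv2.imwrite("pics/w15z.png",cv2.resize(im[240:370,210:340],None,fx=4.5,fy=4.5,interpolation=cv2.INTER_CUBIC))
E
```

```text
clock: 13.25
eef_pos: [506.1, -31.5, 76.0]
tool_rot: [1.047, 1.57, -0.457]
force: [3.6, 0.2, 4.9]
width: 11.6
```

View pics/w15z.png

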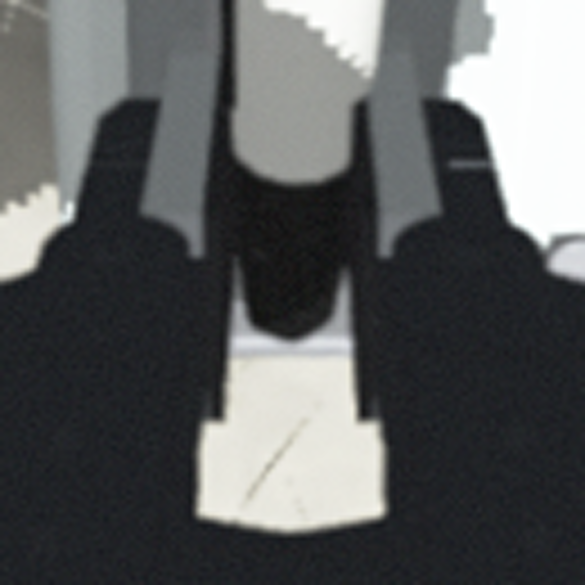

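```bash
python3 -m creep '[[[0.015,0,0],0,1],[[0.03,0,0],0,1],[[0.03,0,0],0,1],[[0.03,0,0],0,1]]'
python3 - <<'E'
from h import *
c=cams.get_calibration("wrist")
im=cams.get_image("wrist")
cv2.imwrite("pics/w16z.png",cv2.resize(im[240:370,210:340],None,fx=4.5,fy=4.5,interpolation=cv2.INTER_CUBIC))
f=lambda p:((proj("wrist",T(*p),c)-[210,240])*4.5).round()
for p in ((-70.5,0,8),(-70.5,0,0),(-70.5,7,0),(-70.5,-7,0),(-70.5,0,6),(-70.5+43,0,8.2),(-70.5,17,6)):print(p,f(p))
E
```

```text
clock: 13.7
eef_pos: [506.7, -31.7, 74.7]
tool_rot: [0.971, 1.568, -0.533]
force: [-1.1, -1.2, 21.9]
width: 11.3
(-70.5, 0, 8) [278. 363.]
(-70.5, 0, 0) [278. 307.]
(-70.5, 7, 0) [225. 306.]
(-70.5, -7, 0) [332. 308.]
(-70.5, 0, 6) [278. 349.]
(-27.5, 0, 8.2) [281. 211.]
(-70.5, 17, 6) [147. 346.]
```

View pics/w16z.png

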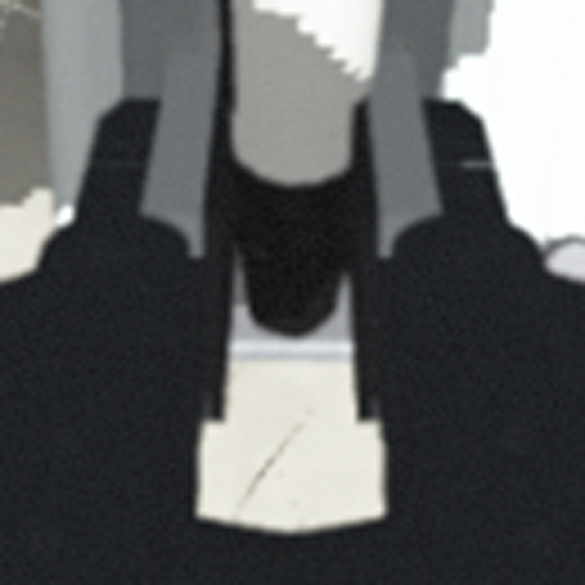

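Force 22 N shows it has seated, with the cap about 4–5 mm uphill of the stop. The finger corner is close to the low saddle, so I'll release, shift up and uphill, regrip and then drag it down.

```bash
python3 -m creep '[[[-0.01,0,0],0,1],[[-0.01,0,0],0,0.7],[[-0.01,0,0],0,0.65],[[-0.01,0,0],0,0.65],[[-0.01,0,0],0,0.65],[[-0.03,0,-0.01],0,0.65],[[-0.06,0,-0.035],0,0.65],[[-0.06,0,-0.035],0,0.65],[[-0.06,0,-0.035],0,0.65]]'
python3 - <<'E'
from h import *
c=cams.get_calibration("wrist")
im=cams.get_image("wrist");cv2.imwrite("pics/w17.png",im)
f=lambda p:proj("wrist",T(*p),c).round(1)
for p in ((-70.5,0,6),(-70.5,0,0),(64.5,0,0),(38,0,0)):print(p,f(p))
E
```

```text
clock: 14.65
eef_pos: [505.7, -27.6, 79.0]
tool_rot: [1.519, 1.57, 0.016]
force: [0.7, 0.1, -0.2]
width: 30.2
(-70.5, 0, 6) [273.2 319. ]
(-70.5, 0, 0) [273.3 310. ]
(64.5, 0, 0) [278.3 110.3]
(38, 0, 0) [276.7 177.6]
```

View pics/w17.png

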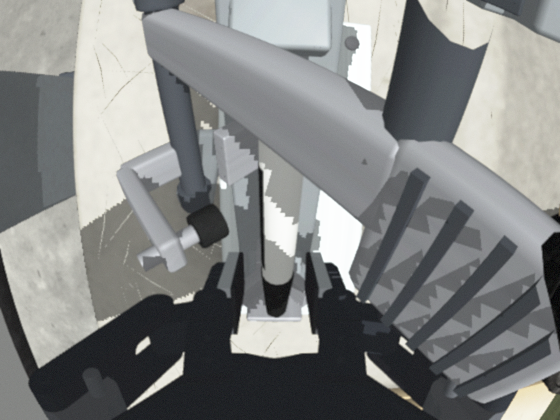

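Run:
```python
from h import *
im=cv2.imread("pics/w17.png")
cv2.imwrite("pics/w17z.png",cv2.resize(im[225:345,215:345],None,fx=5,fy=5,interpolation=cv2.INTER_CUBIC))
```

```text
(no output)
```

View pics/w17z.png

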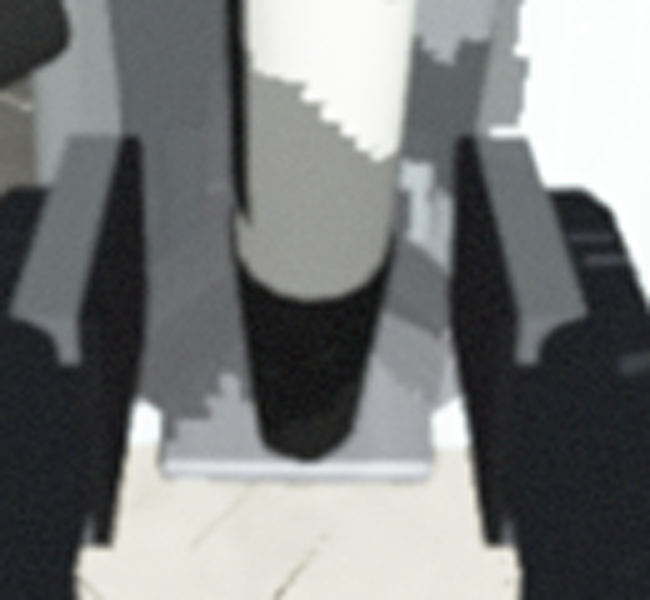

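The cap's upper rim (305,457) nearly touches the stop's inner edge at v≈459. I'll regrip and drag it home.

```bash
python3 -m creep '[[[0,0,0],0,1],[[0,0,0],0,1],[[0,0,0],0,1],[[0,0,0],0,1],[[0,0,0],0,1]]'; python3 -m creep '[[[0.01,0,0.015],0,1],[[0.02,0,0.03],0,1],[[0.02,0,0.03],0,1]]'; python3 -m creep '[[[0.006,0,0.01],0,1],[[0.012,0,0.02],0,1],[[0.012,0,0.02],0,1]]'
```

```text
clock: 15.2
eef_pos: [506.0, -27.9, 79.0]
tool_rot: [1.501, 1.57, -0.003]
force: [2.2, -0.2, 0.8]
width: 11.4
clock: 15.5
eef_pos: [506.4, -28.8, 77.8]
tool_rot: [2.32, 1.568, 0.818]
force: [0.3, 3.3, 10.1]
width: 10.9
clock: 15.8
eef_pos: [506.5, -28.9, 77.6]
tool_rot: [2.432, 1.566, 0.932]
force: [-3.2, 6.4, 22.5]
width: 11.4
```

It is blocked by the stop: commanded 5 mm, moved 1 mm, reaction growing. Release, back off downhill and look.

```bash
python3 -m creep '[[[-0.01,0,-0.02],0,1],[[-0.01,0,-0.02],0,0.6],[[-0.01,0,-0.02],0,0.6],[[-0.01,0,-0.02],0,0.6],[[-0.01,0,-0.02],0,0.6],[[-0.08,0,-0.02],0,0.6],[[-0.15,0,0],0,0.6],[[-0.2,0,0.3],0,0.6],[[-0.2,0,0.6],0,0.6],[[-0.2,0,0.6],0,0.6],[[-0.2,0,0.6],0,0.6]]';  python3 - <<'E'
from h import *
c=cams.get_calibration("wrist");s=readout.read_state();print(s["eef_pos"])
im=cams.get_image("wrist");cv2.imwrite("pics/w18.png",im)
import pickle;pickle.dump((s,c),open("w18.pkl","wb"))
f=lambda p:proj("wrist",T(*p),c).round(1)
for p in ((-70.5,0,6),(-70.5,0,0),(64.5,0,0),(64.5,0,8)):print(p,f(p))
E
```

```text
clock: 16.9
eef_pos: [510.0, -93.4, 96.1]
tool_rot: [1.507, 1.57, 0.002]
force: [-0.0, 0.6, -0.5]
width: 34.6
[510.0085723  -93.44290602  96.08289337]
(-70.5, 0, 6) [273.2 205. ]
(-70.5, 0, 0) [273.3 197.3]
(64.5, 0, 0) [276.8 -61.3]
(64.5, 0, 8) [276.8 -61. ]
```

View pics/w18.png

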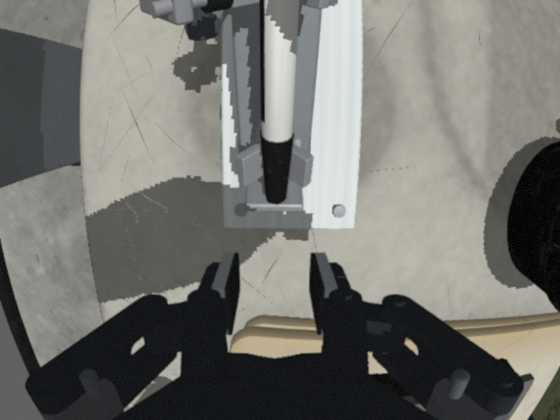

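```bash
python3 -m creep '[[[-0.5,0,0],0,0.8],[[-1,0,0],0,1],[[-1,0,0],0,1],[[-1,0,0],0,1]]'; python3 -m creep '[[[-0.5,-0.2,-0.2],0,1],[[-0.9,-0.4,-0.5],0,1],[[-0.9,-0.4,-0.5],0,1],[[-0.9,-0.4,-0.5],0,1],[[-0.9,-0.4,-0.5],0,1]]';  python3 - <<'E'
from h import *
c=cams.get_calibration("wrist");s=readout.read_state();print(s["eef_pos"])
im=cams.get_image("wrist");cv2.imwrite("pics/w19.png",im)
import pickle;pickle.dump((s,c),open("w19.pkl","wb"))
big=cv2.resize(im,None,fx=4,fy=4,interpolation=cv2.INTER_CUBIC)
for p in ((-70.5,0,0),(-70.5,17,6),(-70.5,-17,6),(64.5,0,0),(-27.5,0,8)):
    q=(proj("wrist",T(*p),c)*4+1.5).astype(int);cv2.circle(big,tuple(q),4,(0,0,255),-1);print(p,q/4)
q=(proj("wrist",T(0,0,0),c)*4).astype(int);x0=max(q[0]-350,0);y0=max(q[1]-350,0)
cv2.imwrite("pics/w19z.png",big[y0:y0+600,x0:x0+700]);print(x0,y0)
E
```

```text
clock: 17.35
eef_pos: [510.5, -91.5, 196.9]
tool_rot: [1.35, 1.568, -0.152]
force: [0.1, -0.4, -1.4]
width: 0.0
clock: 17.85
eef_pos: [466.1, -46.2, 284.2]
tool_rot: [-1.404, 1.569, -2.908]
force: [0.9, 0.3, -0.3]
width: -0.2
[466.09599065 -46.17213991 284.19699968]
(-70.5, 0, 0) [309.   199.25]
(-70.5, 17, 6) [294.75 202.75]
(-70.5, -17, 6) [323.5  203.25]
(64.5, 0, 0) [321.    97.75]
(-27.5, 0, 8) [313. 177.]
908 258
```

View pics/w19z.png

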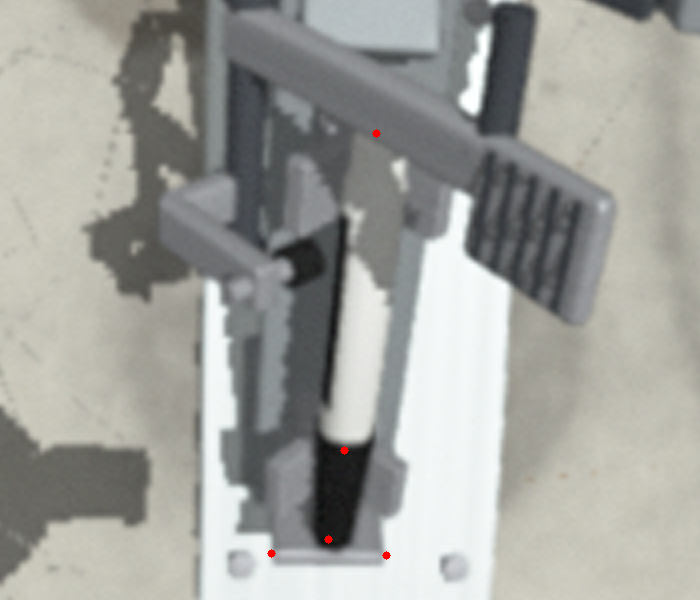

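The pen lies home: cap end (332,545) in the crop is at the stop, and the lever is still up. Next I'll work out the pressing path and the catch's height.

Run:
```python
from h import *
import pickle
c7=pickle.load(open("w7.pkl","rb"))[1];c8=pickle.load(open("w8.pkl","rb"))[1]
p7=lambda u,v:(285+u/3,10+v/3)
p8=lambda u,v:(288+u/3.2,75+v/3.2)
for nm,a,b in (("dark br",(370,150),(388,187)),("grey bl",(388,162),(415,190)),("grey br",(425,163),(462,190)),("grey tr",(434,110),(468,142)),("pin tip",(293,137),(300,208))):
    X,e=tri([ray("wrist",p7(*a),c7),ray("wrist",p8(*b),c8)]);
    d=X-[ORG[0],ORG[1],92];xh=d[0]*np.cos(YAW)+d[1]*np.sin(YAW);y=-d[0]*np.sin(YAW)+d[1]*np.cos(YAW);a=np.radians(32)
    print(nm,X.round(1),np.round(e,1),"trough",(np.array([xh*np.cos(a)+d[2]*np.sin(a),y,-xh*np.sin(a)+d[2]*np.cos(a)])).round(1))
for q in (0,.2,.4,.6,.8,.9,.945):print(q,T(*lev(84,5,78,q)).round(1),T(*lev(84,5,84,q)).round(1))
```

```text
dark br [550.9  72.5 168.8] [0.4 0.4] trough [108.3 -50.4  22.9]
grey bl [563.6  72.3 157. ] [0.5 0.5] trough [101.3 -63.   13.3]
grey br [576.6  73.9 159.7] [1. 1.] trough [103.6 -76.1  15.1]
grey tr [568.   87.  179.8] [0.3 0.3] trough [125.7 -68.2  25. ]
pin tip [515.5  66.  199. ] [0.1 0.1] trough [120.4 -14.7  50.9]
0 [521.5  20.7 191.8] [521.3  25.8 195. ]
0.2 [533.9  27.2 182.5] [533.7  32.3 185.6]
0.4 [543.8  34.8 171.2] [543.6  39.9 174.4]
0.6 [550.9  43.1 158.4] [550.6  48.2 161.6]
0.8 [554.7  52.  144.7] [554.5  57.  147.8]
0.9 [555.4  56.4 137.6] [555.1  61.5 140.8]
0.945 [555.4  58.4 134.4] [555.2  63.5 137.5]
```

Run:
```python
from h import *
s=readout.read_state();R=toolR(s);p=s["eef_pos"];print(p,s["clock"])
for t in ((497,8,222),(506,8,203),(534,22,172),(551,39,146),(555,46,131)):print(t,((np.array(t)-p)@R/100).round(3))
for px in ((243,172),(270,175)):print("reel",onz("scene",px,100).round())
```

```text
[466.05467759 -46.3787538  283.89992829] 17.9
(497, 8, 222) [ 0.618  0.347 -0.522]
(506, 8, 203) [ 0.808  0.437 -0.516]
(534, 22, 172) [ 1.117  0.727 -0.637]
(551, 39, 146) [ 1.376  0.908 -0.795]
(555, 46, 131) [ 1.526  0.953 -0.862]
reel [813.  11. 100.]
reel [747. -48. 100.]
```

```bash
python3 -m creep '[[[0.3,0.17,-0.26],0,1],[[0.62,0.35,-0.52],0,1],[[0.62,0.35,-0.52],0,1],[[0.8,0.44,-0.52],0,1],[[0.8,0.44,-0.52],0,1],[[0.8,0.44,-0.52],0,1]]'
python3 - <<'E'
from h import *
s=readout.read_state();R=toolR(s);p=s["eef_pos"]
cv2.imwrite("pics/w20.png",cams.get_image("wrist"))
for t in ((520,15,187),(534,22,172),(544,31,159),(551,39,146),(555,46,131)):print(t,((np.array(t)-p)@R/100).round(3))
E
```

```text
clock: 18.5
eef_pos: [506.4, 8.5, 204.9]
tool_rot: [-1.546, 1.568, -3.051]
force: [-0.2, 0.8, -0.7]
width: -0.2
(520, 15, 187) [ 0.179  0.14  -0.056]
(534, 22, 172) [ 0.329  0.285 -0.117]
(544, 31, 159) [ 0.458  0.391 -0.2  ]
(551, 39, 146) [ 0.588  0.467 -0.275]
(555, 46, 131) [ 0.738  0.512 -0.342]
```

View pics/w20.png

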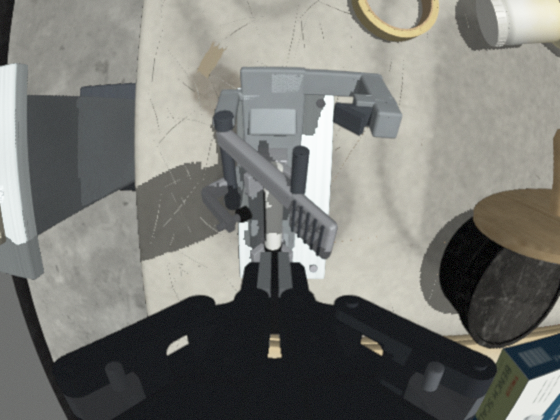

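Shut fingertips at about (272,262) stand just downhill and on the robot's side of the raised paddle (315,225). Now pressing along its arc.

```bash
python3 -m creep '[[[0.09,0.07,-0.05],0,1],[[0.18,0.14,-0.1],0,1],[[0.25,0.21,-0.13],0,1],[[0.33,0.285,-0.15],0,1],[[0.33,0.285,-0.15],0,1]]'
python3 - <<'E'
from h import *
cv2.imwrite("pics/w21.png",cams.get_image("wrist"))
E
```

```text
clock: 19.05
eef_pos: [535.0, 27.2, 171.5]
tool_rot: [-2.428, 1.57, 2.353]
force: [-0.2, 0.6, 2.5]
width: -0.3
```

View pics/w21.png

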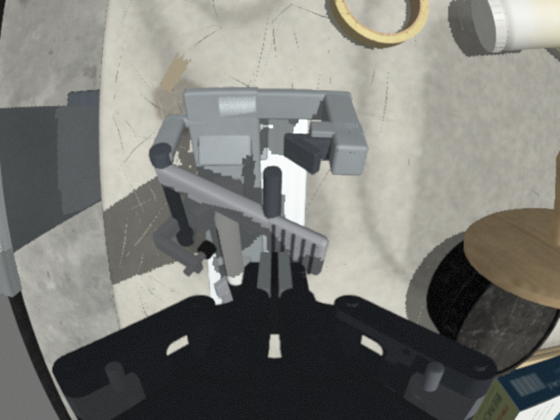

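```bash
python3 -m creep '[[[0.08,0.06,-0.04],0,1],[[0.16,0.12,-0.08],0,1],[[0.23,0.16,-0.12],0,1],[[0.3,0.2,-0.15],0,1],[[0.3,0.2,-0.15],0,1]]'
python3 - <<'E'
from h import *
cv2.imwrite("pics/w22.png",cams.get_image("wrist"))
E
```

```text
clock: 19.6
eef_pos: [553.3, 42.9, 141.4]
tool_rot: [-1.559, 1.569, -3.062]
force: [-0.6, -1.1, 0.5]
width: -0.2
```

View pics/w22.png

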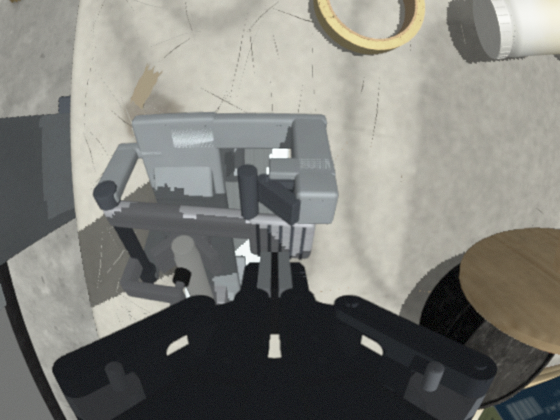

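The lever is most of the way down, with paddle ribs at (290,240) under the tips. Continuing to the hard stop.

```bash
python3 -m creep '[[[0.04,0.02,-0.02],0,1],[[0.07,0.03,-0.03],0,1],[[0.07,0.03,-0.03],0,1]]'; python3 -m creep '[[[0.04,0,0],0,1],[[0.04,0,0],0,1]]'
python3 - <<'E'
from h import *
im=cams.get_image("wrist");cv2.imwrite("pics/w23.png",cv2.resize(im[90:330,80:360],None,fx=2.4,fy=2.4,interpolation=cv2.INTER_CUBIC))
E
```

```text
clock: 19.95
eef_pos: [556.4, 45.9, 135.4]
tool_rot: [1.998, 1.57, 0.495]
force: [-1.3, -1.3, 1.1]
width: -0.2
clock: 20.15
eef_pos: [557.2, 46.3, 131.9]
tool_rot: [1.93, 1.568, 0.427]
force: [-0.4, 0.7, 4.5]
width: -0.3
```

View pics/w23.png

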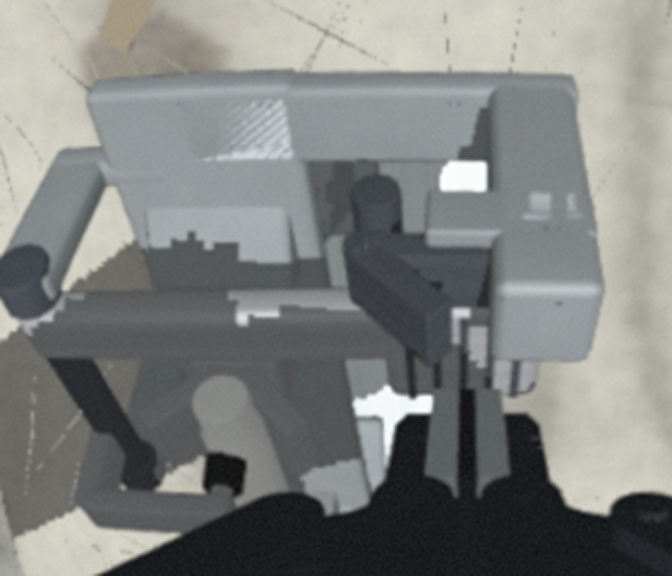

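```bash
python3 -m creep '[[[0.03,-0.02,0],0,1],[[0.06,-0.02,0],0,1],[[0.06,-0.02,0],0,1]]'; python3 -m creep '[[[0.02,0,0],0,1],[[0.04,0,0],0,1],[[0.04,0,0],0,1]]'
python3 - <<'E'
from h import *
im=cams.get_image("wrist");cv2.imwrite("pics/w24.png",cv2.resize(im[90:330,80:360],None,fx=2.4,fy=2.4,interpolation=cv2.INTER_CUBIC))
E
```

```text
clock: 20.5
eef_pos: [556.9, 46.6, 129.2]
tool_rot: [1.546, 1.564, 0.042]
force: [-3.1, -1.3, 26.5]
width: 0.1
clock: 20.8
eef_pos: [557.0, 46.8, 127.8]
tool_rot: [1.4, 1.563, -0.104]
force: [-9.3, -2.5, 47.2]
width: -0.1
```

View pics/w24.png

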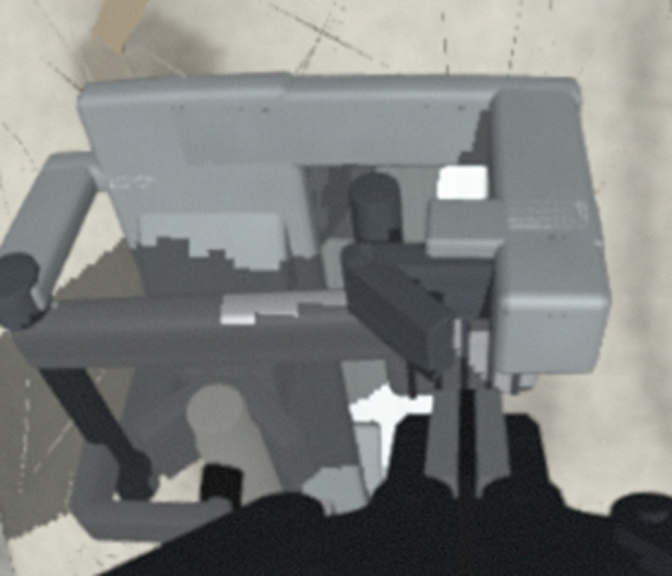

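Hard stop reached at 47 N, and the dark catch hook lies over the pin. Lift off straight up and check.

```bash
python3 -m creep '[[[-0.1,0,0],0,1],[[-0.3,0,0.02],0,1],[[-0.6,0,0.1],0,1],[[-1,-0.3,0.4],0,1],[[-1,-0.7,0.8],0,1],[[-1,-0.8,0.9],0,1],[[-1,-0.8,0.9],0,1]]'; python3 -m creep '[[[-0.3,0,0],0,1],[[-0.6,0,0],0,1],[[-0.6,0,0],0,1],[[-0.6,0,0],0,1]]'
python3 - <<'E'
from h import *
c=cams.get_calibration("wrist");s=readout.read_state();print(s["eef_pos"],s["force"])
im=cams.get_image("wrist");cv2.imwrite("pics/w25.png",im)
big=cv2.resize(im,None,fx=4,fy=4,interpolation=cv2.INTER_CUBIC)
for p in ((-70.5,0,0),(64.5,0,0),lev(84,5,84,.9),lev(99,5,70,.9)):
    q=(proj("wrist",T(*p),c)*4+1.5).astype(int);cv2.circle(big,tuple(q),4,(0,0,255),-1);print(p,q/4)
q=(proj("wrist",T(0,0,0),c)*4).astype(int);x0=max(q[0]-350,0);y0=max(q[1]-350,0)
cv2.imwrite("pics/w25z.png",big[y0:y0+600,x0:x0+700]);print(x0,y0)
cv2.imwrite("pics/s25.png",cv2.resize(cams.get_image("scene")[170:320,150:350],None,fx=4,fy=4,interpolation=cv2.INTER_CUBIC))
E
```

```text
clock: 21.55
eef_pos: [477.5, -53.6, 221.5]
tool_rot: [-0.773, 1.567, -2.282]
force: [0.8, 0.7, 0.0]
width: 0.2
clock: 21.95
eef_pos: [481.1, -49.0, 281.8]
tool_rot: [1.599, 1.569, 0.096]
force: [-0.9, -0.1, -1.3]
width: -0.2
[481.05445365 -48.98873498 281.77987472] [-0.93132289 -0.07734877 -1.2648773 ]
(-70.5, 0, 0) [296.  196.5]
(64.5, 0, 0) [304.5   93.25]
(84, np.float64(-54.0), np.float64(5.0)) [367.5   80.25]
(70, np.float64(-69.0), np.float64(5.0)) [380.5   95.25]
849 244
```

View pics/w25z.png

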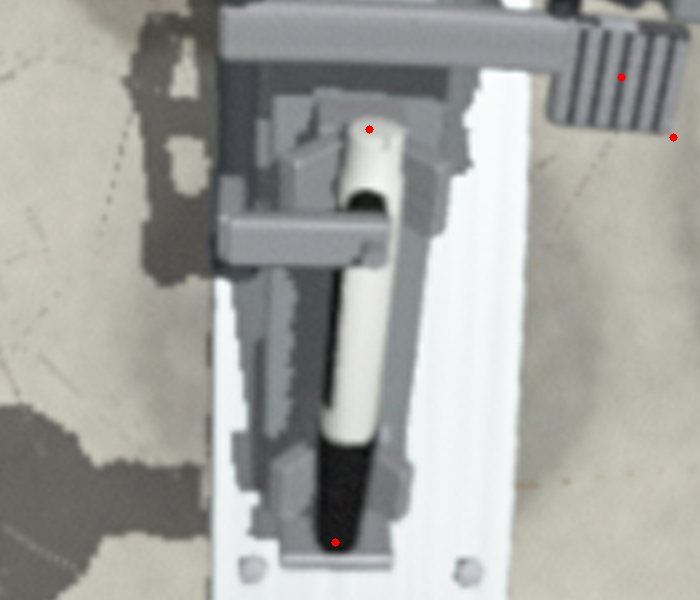

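View pics/s25.png

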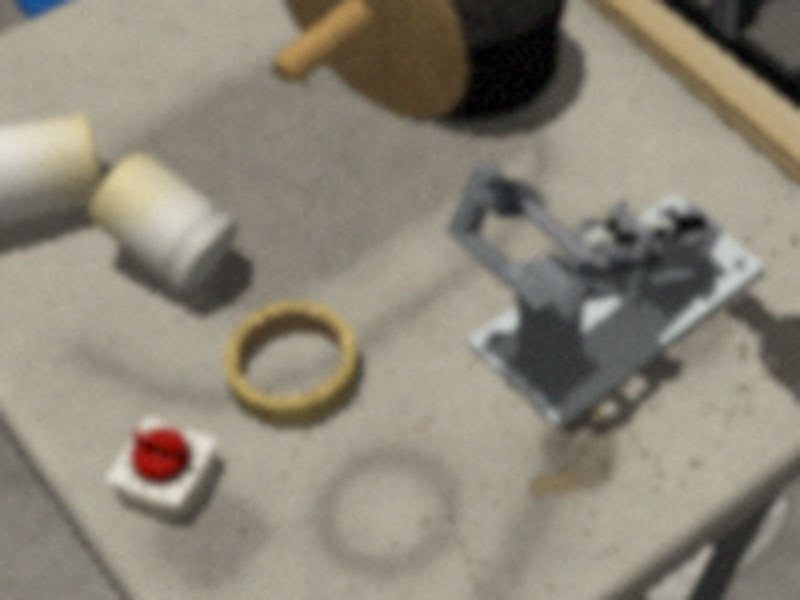

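The lever is caught, the pad bears on the pen, the cap is at the stop, tape, timer and jar look unmoved, and the robot is clear. Handing in.

```bash
python3 -c "
from cell import order
print(order.finish_job())"
```

```text
the job is handed in; nothing more can be done
None
```

The marker lies in the trough with its cap against the end stop, the lever is caught down, and the job is handed in at about 22 s of the 61 s allowed. Handing in reported no verdict.

**What I did:**
- I gripped the pen near its cap and entered the trough level from the downhill side, under the raised lever.
- I pivoted it onto the slope against the upper saddle.
- After regripping, I dragged it towards the stop until it was blocked. The drag was commanded 5 mm and moved about 1 mm.
- With shut fingers I pressed the paddle along its arc to the hard stop, at 47 N on the wrist, and lifted off.

**Last checks:**
- After I let go the lever stayed down, at the predicted caught position in the picture.
- The pad's jaw sits over the pen and the cap is at the stop.
- The white end appeared about 2–3 mm sideways of its predicted point, inside the 9 mm limit. Part of that is probably error in my estimate of the holder's position.
- Tape, timer and jar look where they were, judged by eye in the scene picture.
- The force reading was near zero with the arm clear.

**Not measured:** I could not read the pad's contact force or the lever's angle directly, so both are judged from the pictures only. The gripper showed an opening of 11–13 mm while holding the 16–17 mm pen, which I put down to the tapered cap. The grip held throughout.

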